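# Change over the rework nozzle turret

### The job

Turn the nozzle turret by its black handle until the square-mouthed nozzle stands in the gap at the front of the keeper ring, unscrew that nozzle there (anticlockwise seen from above) and lift it out, then stand it upright on its foot in the aluminium tray beside the nozzle already there. Leave the other nozzles screwed home, the one in the tray standing where it is, and do not shift the small jar or the yellow hand meter.

Things in the scene. Friction and masses are not known exactly. Their poses are not given: they have to be found in the camera images.
- turret_handle (a point): centre of the black handle's grip bar, on the turret's vertical axis, 87 mm above the table. Bar: 14 mm thick (local x), 60 mm long (local y), 36 mm tall (18 mm above and below this point). It turns with the turret, an aluminium disc (208 mm diameter, top 42 mm above the table) with three thread sockets 75 mm from the axis, towards local -x and 60 degrees either side of it.
- turret_base: fixed round grey base (236 mm diameter) under the turret; origin on the turret axis at table height, z up; its front, local -x, looks roughly towards the robot. On its posts (to 76 mm high) a steel keeper ring, radii 93 to 109 mm, 68 to 72 mm above the table, overhangs the nozzles' flanges by 6 mm and keeps them in.
- front_gap (a point): where a nozzle's axis stands when it is squarely in the keeper ring's only gap: at the base's front, 75 mm from the turret axis, 68 mm above the table; axes as the base's. The gap spans 23 degrees either side of the front; a nozzle comes out there if within about 8 degrees (10 mm) of this point.
- square_nozzle_c (a point): centre of the head of the square-mouthed steel nozzle (loose, about 160 g). Head 32 x 32 mm (faces square to local x and y), 28 mm tall, from 38 to 66 mm above the nozzle's underside; this point is 52 mm above the underside, 94 mm above the table when screwed home. It starts screwed home in one of the turret's sockets, its x and y axes along the handle's.
- square_nozzle: the same nozzle's foot: origin at the centre of its underside. All nozzles have this foot: shank 32 mm diameter, 18 mm tall, with two thread lugs (to 22 mm from the axis, along local y), then a 48 mm diameter flange 18 to 22 mm up. Lift 20 mm to clear the socket, 30 mm to clear the ring.
- turret (a joint): turret angle from its start (rad), anticlockwise from above positive; limits -3 and 3. Stiff friction (about 0.25 N m) holds it where it is left. Nozzle screw: coarse right-hand thread; anticlockwise from home it rises 3 mm in 47 degrees (2 mm axial play), is then free to lift straight out; stop at about 80 degrees; 65 is best. Turns easily.
- slim_nozzle_c (a point): point on the axis of the slim round steel nozzle (12 to 14 mm diameter tip, 78 mm tall, top 120 mm above the table), 60 mm above its underside; screwed home in another socket; stays there.
- wide_nozzle_c (a point): centre of the round head (36 mm diameter) of the wide round steel nozzle (62 mm tall), 54 mm above its underside; screwed home in another socket; stays there.
- tray: shallow aluminium tray, 115 mm (local x) by 180 mm (local y), walls 4 mm thick and 14 mm high, floor 4 mm thick; origin at the centre of its underside on the table, z up. Fixed to the bench.
- spare_nozzle_c (a point): point on the axis of the round steel nozzle (head 22 mm diameter, 66 mm tall, flange 48 mm diameter) that already stands in the tray, 55 mm above its underside; at one end of the tray's length. Stays where it is.
- jar_c (a point): bystander, loose: small jar, 40 mm diameter, 45 mm tall; its centre.
- meter_c (a point): bystander, loose: yellow hand multimeter lying face up, 85 x 170 mm, 46 mm tall; its centre.
There are look-alikes about, which are no part of the job. Leave any blue look-alike of the part that bears slim_nozzle_c alone.

How it is judged (in metres and radians):
On the way, in this order (a step that is already met when the one before it is completed fails the run):
1. the square-mouthed nozzle has been brought into the front gap by turning the turret, still screwed in its socket (y of square_nozzle_c in the frame of turret_base between -0.012 and 0.012 m and x of square_nozzle_c in the frame of turret_base below -0.06 m and z of square_nozzle_c in the frame of turret_handle below 0.01 m and velocity of joint turret between -0.05 and 0.05 rad/s), for 0.2 s.
2. the square-mouthed nozzle is unscrewed and lifted out at the front gap (z of square_nozzle_c in the frame of turret_handle between 0.025 and 0.2 m and y of square_nozzle_c in the frame of turret_base between -0.025 and 0.025 m and x of square_nozzle_c in the frame of turret_base between -0.1 and -0.05 m), for 0.05 s.
At the end, for the whole second after the job is handed in: Square nozzle still, released, upright (4.5 deg) on the tray floor (height 3 mm; axis within 40 mm of tray centre across, 72 mm along); tray nozzle upright, within 20 mm of its start; slim and wide nozzles screwed home in the turret (risen under 2 mm, turned under 0.3 rad) (angle between each of square_nozzle_c, spare_nozzle_c's own z axis and vertical below 0.08 rad and z of square_nozzle_c in the frame of tray between 0.053 and 0.059 m and x of square_nozzle_c in the frame of tray between -0.04 and 0.04 m and y of square_nozzle_c in the frame of tray between -0.072 and 0.072 m and linear speed of square_nozzle below 0.02 m/s and distance of spare_nozzle_c from where it was at the start of the episode below 0.02 m and z of slim_nozzle_c in the frame of turret_handle below 0.017 m and angle between the y axis of each of slim_nozzle_c, wide_nozzle_c and the y axis of turret_handle, either way round below 0.3 rad and z of wide_nozzle_c in the frame of turret_handle below 0.011 m); the robot touches nothing.
It fails at once if the small jar or the hand meter is shifted by more than 30 mm (distance of any of jar_c, meter_c from where it was at the start of the episode above 0.03 m).
It fails at once if the nozzle already in the tray is tipped (angle between spare_nozzle_c's own z axis and vertical above 0.35 rad).
It fails at once if another nozzle is lifted out of the turret (z of slim_nozzle_c in the frame of turret_handle above 0.025 m or z of wide_nozzle_c in the frame of turret_handle above 0.019 m).
It also fails if it takes over 72 s, if anything falls off the work surface, if the arm or the gripper's body presses on something with over 40 N, if the wrist force passes 120 N, or if a joint passes its speed limit or range.

### The arm

A 6-joint arm with a two-finger parallel gripper is mounted at the origin on the work surface. World frame = base frame: x ahead of the robot, y to its left, z up, the work surface at z = 0. Lengths are in mm, angles in degrees, forces in N, time in s.
With the tool pointing down it reaches from about 275 to 875 mm from the base axis. Payload 12.5 kg.
Tool frame: the origin (TCP) lies at the very end of the fingers, on their centre line; the grasp point (between the pads) lies 19 mm behind it; z points along the fingers, y is the direction in which the jaws open and shut (so a half turn about z gives the same grasp; the last joint's range is limited). The gripper opens to 85 mm and grips with 20 to 120 N. Pads are 22 mm wide; open, the fingers measure 114 mm over their backs; the gripper's body (76 mm by 85 mm) begins 54 mm behind the grasp point. The pads swing forward as they close: fully open they stand 13 mm farther back than shut.
Start: joints at [-71.425, 20.094, 94.641, -0, 65.266, -4.847], TCP at [218.647, -504.656, 231.29] pointing down, gripper open.
Joint ranges: [-157.81, 157.81], [-45, 120.19], [0.68, 151.7], [-89.99, 269.99], [4.06, 180], [-164.3, 164.3]. Speed limits (degrees/s): [127.2, 127.2, 159.86, 180, 180, 180].

### API

Orientations are given as a 3x3 rotation matrix whose columns are the frame's x, y, z axes.
In Python, from cell import movep, servo_line, move_joints, set_gripper, wait, inverse_kinematics, sense, snapshot, camera_info, PlanningError, finish_job gives the robot as it stands. Calls block until the motion is done:
- movep(position, orientation): joint-space move of the TCP to a pose.
- servo_line(position, max_speed=150, ori=None, f_stop=None): straight line of the TCP; ori=None keeps the orientation; max_speed is the mean speed in mm/s. With f_stop (N) it stops when the force on the tool has changed by that much, and returns True; else False.
- move_joints(angles): joint-space move.
- set_gripper(opening, f_grip=None): opening from 0.0 (shut) to 1.0 (fully open); f_grip is the grip in N (None keeps the last); returns when the fingers have stopped.
- wait(seconds).
- inverse_kinematics(position, orientation): joint angles nearest the present ones, or None.
- sense(): the state.
- snapshot(name): name is "scene" or "top" or "wrist"; returns the picture (384x512x3 uint8, red, green, blue); there is no depth.
- camera_info(name): a dict with "fx", "fy", "cx", "cy" (pixels), "rvec" (rotation vector, rad) and "tvec" (3), from world to camera coordinates, as OpenCV has them. Camera axes: x right, y down, z forward; pixel columns grow to the right and rows downward; lengths in mm; the calibration is good to about 2 mm. The wrist camera is an equidistant fisheye: a pixel r from the principal point sees the ray r / f radians off the axis. A picture is of the moment at which its call begins: read the wrist's pose just before it. camera_info takes no time and is no camera call; for the wrist camera it gives the pose at the moment of the call.
A pose or a line that the arm cannot do raises PlanningError and nothing moves.
- finish_job(): hands the job in, once; it reports no verdict.
The state is a dict: "time": time; "joint_pos": joint angles; "dq": joint speeds; "joint_torque": joint torques, N m; "eef_pos": TCP position; "tcp_rot": TCP orientation; "force": force on the tool from outside, world axes, zero at the start; "wrist_torque": the same for the moment, N m; "finger_gap": opening from 0.0 (shut) to 1.0 (fully open).
Only numpy, scipy, OpenCV 4.12 (cv2) and the standard library are available. Lean on these libraries where they do the work, as an engineer would, in place of code of your own. Each camera call takes 0.05 s, during which the arm holds its last target. There are 200 camera calls.

## Working session

There is one attempt and no reset: what is moved stays moved. The work goes in short steps, each a Python script; the robot and the scene stay as the last script left them, time stands still between calls to the robot, and variables do not carry over. Pictures are saved under pics/ and viewed, about 8 in all and at most 12, crops included, and the job is handed in when it is done.

```bash
ls; mkdir -p pics
python3 - <<'E'
from cell import *
import cv2,numpy as np
for n in("scene","top"):
    im=snapshot(n); cv2.imwrite(f"pics/{n}0.png",cv2.resize(im[:,:,::-1],(800,600),interpolation=cv2.INTER_CUBIC)); cv2.imwrite(f"pics/raw_{n}.png",im[:,:,::-1])
    c=camera_info(n);print(n,c, -cv2.Rodrigues(np.array(c["rvec"],float))[0].T@np.array(c["tvec"]).ravel())
E
```

```text
pics
scene {'fx': 378.70972464985005, 'fy': 378.70972464985005, 'cx': 253.46440943379238, 'cy': 186.0114197349567, 'rvec': array([ 0.67676252,  2.46424122, -1.35799756]), 'tvec': array([ 467.38343896, -108.53137718, 1325.59657975])} [996.10404915 779.91739443 622.04357744]
top {'fx': 420.63030867752326, 'fy': 420.63030867752326, 'cx': 248.66259355580078, 'cy': 191.54264532581672, 'rvec': array([ 2.12196142, -2.13209675,  0.13772345]), 'tvec': array([ 78.54256038, 597.73644553, 990.13635325])} [ 435.9126946    47.54874789 1073.10159323]
```

View pics/top0.png

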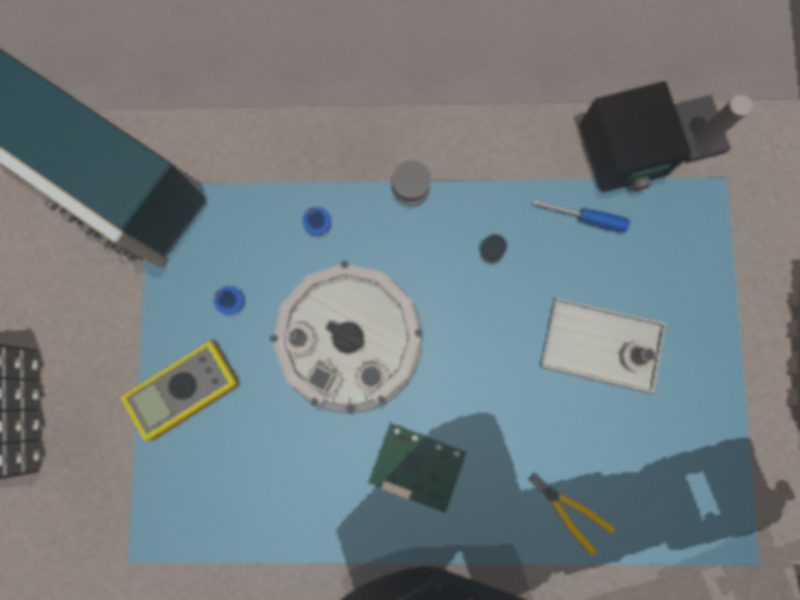

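View pics/scene0.png

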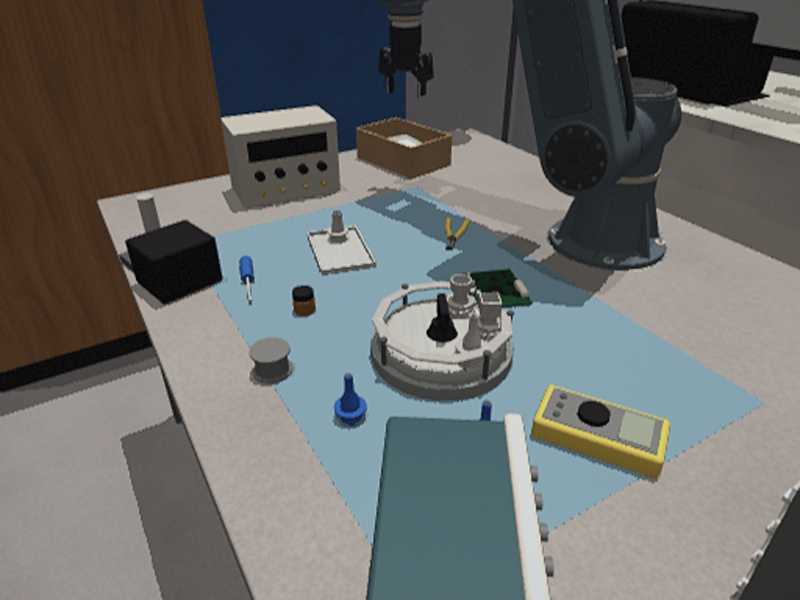

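Top view, in 800x600 pixels: turret axis about (347,338), with slim nozzle (298,337), square (322,376) and wide (372,375). The tray is at about (603,345), its spare nozzle at the right end (638,355). The jar is at (493,248), the meter at (180,390). The blue look-alikes at (317,221) and (229,300) are not part of the job. I'll enlarge the turret and move the wrist camera over it.

```bash
cat > h.py <<'E'
from cell import *
import cv2,numpy as np
def ray(n,uv,c=None):
    c=c or camera_info(n); R=cv2.Rodrigues(np.array(c["rvec"],float))[0]; t=np.array(c["tvec"],float).ravel()
    x=(uv[0]-c["cx"])/c["fx"]; y=(uv[1]-c["cy"])/c["fy"]
    if n=="wrist":
        r=np.hypot(x,y); d=np.array([np.sin(r)*x/r,np.sin(r)*y/r,np.cos(r)])
    else: d=np.array([x,y,1.])
    return -R.T@t, R.T@d
def onz(n,uv,z,c=None):
    o,d=ray(n,uv,c); return o+d*(z-o[2])/d[2]
def proj(n,P,c=None):
    c=c or camera_info(n); R=cv2.Rodrigues(np.array(c["rvec"],float))[0]; p=R@np.array(P,float)+np.array(c["tvec"],float).ravel()
    if n=="wrist":
        r=np.hypot(p[0],p[1]); th=np.arctan2(r,p[2]); x,y=p[0]/r*th,p[1]/r*th
    else: x,y=p[0]/p[2],p[1]/p[2]
    return np.array([c["fx"]*x+c["cx"],c["fy"]*y+c["cy"]])
def down(a):  # tool pointing down; jaw (tool y) axis at angle a deg from world x
    a=np.radians(a); y=np.array([np.cos(a),np.sin(a),0]); z=np.array([0,0,-1.]); return np.c_[np.cross(y,z),y,z]
E
python3 - <<'E'
from h import *
k=.64
for nm,uv,z in [("axis",(347,338),90),("sq",(322,376),108),("slim",(298,337),120),("wide",(372,375),104),("spare",(640,355),66),
  ("t1",(556,299),14),("t2",(664,322),14),("t3",(653,391),14),("t4",(542,366),14),("jar",(493,247),45),("meter",(180,390),46)]:
    print(nm,onz("top",np.array(uv)*k,z).round(0))
s=sense();print(s["tcp_rot"].round(3) if hasattr(s["tcp_rot"],"round") else s["tcp_rot"])
p=onz("top",np.array((347,338))*k,90)
movep([p[0]-30,p[1],330],down(90))
c=camera_info("wrist");import pickle;pickle.dump(c,open("w1.pkl","wb"));im=snapshot("wrist")
cv2.imwrite("pics/w1raw.png",im[:,:,::-1]);cv2.imwrite("pics/w1.png",cv2.resize(im[:,:,::-1],(800,600),interpolation=cv2.INTER_CUBIC))
print(c,sense()["eef_pos"],sense()["joint_pos"],sense()["time"])
E
```

```text
axis [533. 137.  90.]
sq [476. 172. 108.]
slim [532. 206. 120.]
wide [477.  99. 104.]
spare [ 507. -306.   66.]
t1 [ 602. -195.   14.]
t2 [ 564. -365.   14.]
t3 [ 454. -341.   14.]
t4 [ 494. -168.   14.]
jar [682. -91.  45.]
meter [457. 402.  46.]
[[ 0.918  0.397 -0.   ]
 [ 0.397 -0.918  0.001]
 [ 0.    -0.001 -1.   ]]
{'fx': 297.3186396354542, 'fy': 297.3186396354542, 'cx': 258.36321843353124, 'cy': 191.63342235492473, 'rvec': array([-2.0592829 , -2.05567216, -0.31433346]), 'tvec': array([-137.1899032 , -548.30124559,  323.96349455])} [503.13770398 136.55753383 329.87708446] [ 1.00713921e+01  1.21552954e+01  9.11410932e+01 -7.33612002e-03
  7.67134021e+01 -7.98504961e+01] 2.6667
```

View pics/w1.png

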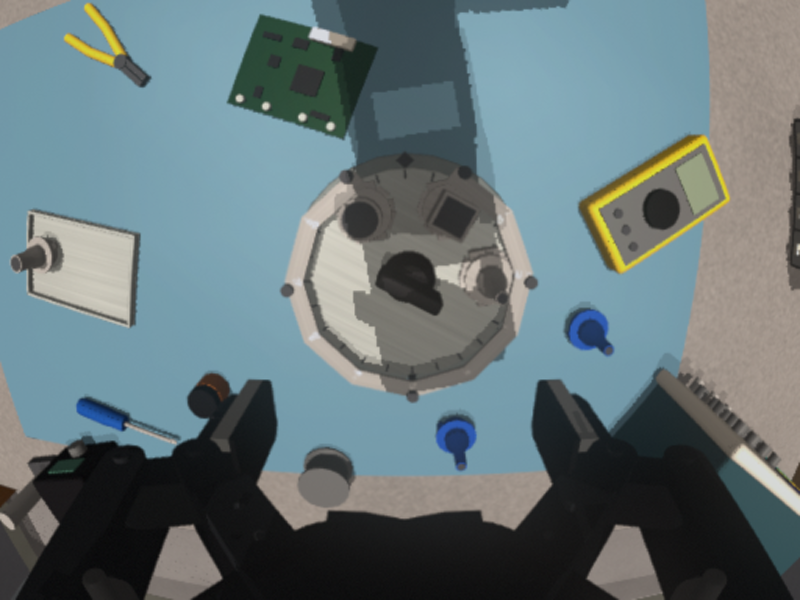

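Wrist view: square-headed nozzle (453,212), wide (360,217), slim base (487,275) with tip (503,298), handle (409,283). The front marker (405,160) sits between posts (346,176) and (464,172). I'll check these in an enlarged crop.

Run:
```python
import cv2
im=cv2.imread("pics/w1raw.png")[90:240,175:350]
cv2.imwrite("pics/w1c.png",cv2.resize(im,None,fx=4,fy=4,interpolation=cv2.INTER_CUBIC))
```

```text
(no output)
```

View pics/w1c.png

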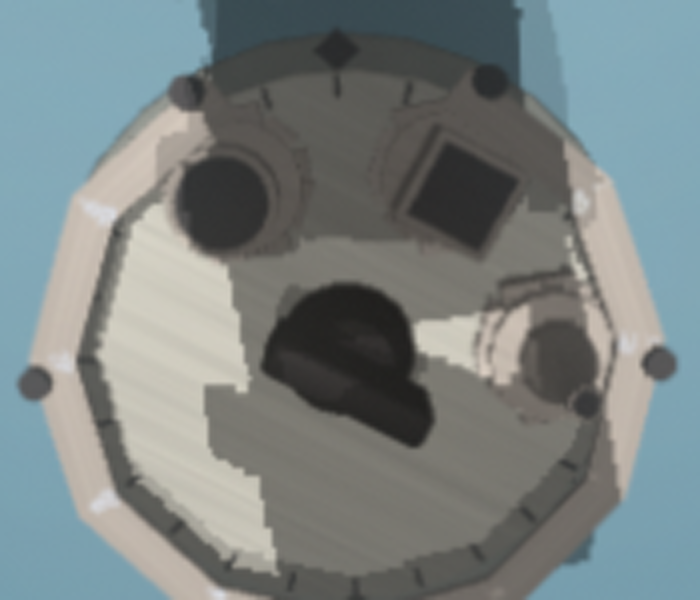

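Run:
```python
from h import *
import pickle
from scipy.optimize import least_squares
c=pickle.load(open("w1.pkl","rb"))
f=lambda u,v,z:onz("wrist",(175+u/4,90+v/4),z,c)
P=[f(187,92,76),f(489,82,76),f(36,384,76),f(658,362,76),onz("wrist",(413*.64,396*.64),76,c)]
P=np.array(P);print(P.round(1))
r=least_squares(lambda q:np.hypot(P[:,0]-q[0],P[:,1]-q[1])-q[2],[530,137,110]).x;print("posts centre",r,"cam",ray("wrist",(250,190),c)[0])
A=r[:2]
m=f(338,48,25)[:2];print("front angles: posts",np.degrees(np.arctan2(*(P[0]+P[1]-2*np.r_[A,0])[[1,0]])),"diamond",m,np.degrees(np.arctan2(*(m-A)[::-1])))
for n,u,v,z in [("sq",462,195,108),("wide",222,203,104),("slim",587,403,120)]:
    p=f(u,v,z)[:2];d=p-A;print(n,p.round(1),np.hypot(*d).round(1),np.degrees(np.arctan2(d[1],d[0])).round(1))
for u,v in[(445,140),(518,183),(477,250),(407,208)]:print(f(u,v,108).round(1))
for u,v in[(265,365),(425,447),(433,405),(285,340)]:print("bar",f(u,v,105).round(1))
# top view cross-check
for n,uv,z in [("t1",(556,299),18),("t2",(664,322),14)]:pass
im=cv2.imread("pics/w1raw.png");
```

```text
[[441.5  87.8  76. ]
 [438.3 188.   76. ]
 [542.5  30.5  76. ]
 [534.7 251.4  76. ]
 [649.6 145.1  76. ]]
posts centre [538.7166426  140.99152281 110.72423647] cam [426.48877258 136.61031774 473.13065765]
front angles: posts -178.21782525927398 diamond [427.57158639 138.11062588] -178.51521705311742
sq [472.6 176.1] 74.9 152.0
wide [475.5 101.5] 74.5 -148.0
slim [536.2 216.3] 75.4 91.9
[455.5 170.6 108. ]
[468.5 193.5 108. ]
[489.9 181.2 108. ]
[476.8 159.1 108. ]
bar [527.9 114.3 105. ]
bar [555.9 166.3 105. ]
bar [541.5 168.6 105. ]
bar [519.6 120.8 105. ]
```

The radii come out at 74.5–75.4 mm, so the fit is good. Axis at (538.7,141.0), front direction 181.7°, square nozzle at 152.0°, so the turret needs +29.7°. Turning now.

Run:
```python
from h import *
import pickle
A=(538.7,141.0)
movep([*A,170],down(-28)); set_gripper(0.42)
print(servo_line([*A,76],120,f_stop=15),sense()["eef_pos"])
set_gripper(0,60); s=sense();print("gap",s["finger_gap"],s["force"])
for a in (-20.5,-13,-5.5,1.7): servo_line([*A,76],20,ori=down(a))
wait(.3); s=sense();print(s["force"],s["wrist_torque"],s["eef_pos"],s["tcp_rot"][:,1],s["time"])
set_gripper(0.42); servo_line([*A,170],150); movep([480,141,300],down(1.7)); wait(.3)
c=camera_info("wrist");pickle.dump(c,open("w2.pkl","wb"));im=snapshot("wrist")
cv2.imwrite("pics/w2raw.png",im[:,:,::-1]);cv2.imwrite("pics/w2.png",cv2.resize(im[:,:,::-1],(800,600),interpolation=cv2.INTER_CUBIC))
print(sense()["time"])
```

```text
False [539.15029856 141.1021502   76.65672245]
gap 0.1524744077464645 [-2.39744163 -0.36170016  5.50415506]
[-3.17761873  1.16614415  7.83434391] [0.10368046 0.55953458 0.19993955] [538.75999504 141.19938622  76.92886068] [9.99544923e-01 3.01605955e-02 5.33974836e-04] 7.6667
9.7667
```

View pics/w2.png

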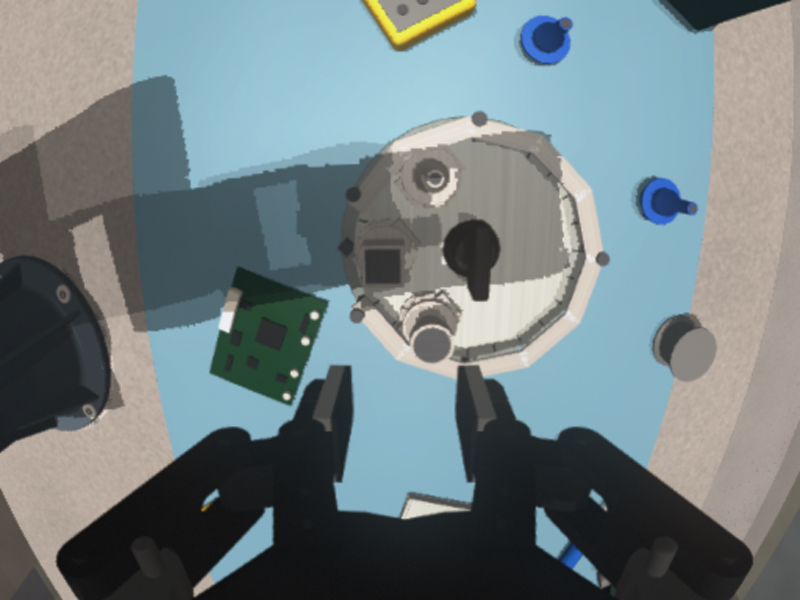

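The square nozzle mouth (382,266) now stands between the front posts (353,194) and (357,316), at the marker (346,246).

Run:
```python
from h import *
import pickle
c=pickle.load(open("w2.pkl","rb")); A=np.array([538.7,141.0]); k=.64
q=onz("wrist",(382*k,266.5*k),108,c)[:2]; d=q-A; print("sq",q,np.hypot(*d),np.degrees(np.arctan2(d[1],d[0]))%360)
P=[onz("wrist",np.array(p)*k,76,c) for p in((353,194),(357,316),(479,118),(602,258))];print(np.round(P,1))
G=A+75*np.array([np.cos(np.radians(181.7)),np.sin(np.radians(181.7))]);print("G",G)
print([onz("wrist",np.array(p)*k,108,c)[:2].round(1) for p in((366,249),(399,249),(400,284),(366,284))])
```

```text
sq [463.5417196  137.38856636] 75.24499695179165 182.75100590447508
[[438.1 188.   76. ]
 [441.8  86.6  76. ]
 [534.8 251.8  76. ]
 [649.3 144.5  76. ]]
G [463.73301049 138.77503169]
[array([451.5, 150.3]), array([475.8, 150.9]), array([477.2, 124.3]), array([451.8, 123.6])]
```

Run:
```python
from h import *
import pickle
N=np.array([463.6,138.0]); z=80
def st(m):
    s=sense();print(m,np.round(s["eef_pos"],1),np.degrees(np.arctan2(s["tcp_rot"][1][1],s["tcp_rot"][0][1])).round(1),"F",np.round(s["force"],1),"T",np.round(s["wrist_torque"],2),"gap",round(s["finger_gap"],3),s["time"])
set_gripper(0.6); movep([*N,170],down(2)); print(servo_line([*N,z],120,f_stop=15)); st("down")
set_gripper(0,60); wait(.2); st("grip")
p=np.array(sense()["eef_pos"])[:2]
for i in range(1,6):
    servo_line([*p,z+min(.8*i,3.6)],1.5,ori=down(2+13.2*i)); st(i)
hit=servo_line([*p,z+12],30,f_stop=20); st(f"lift hit={hit}")
if not hit:
    hit=servo_line([*p,z+40],60,f_stop=20); st(f"lift hit={hit}")
if not hit:
    wait(.3); servo_line([*p,z+115],100); st("up")
    c=camera_info("wrist");im=snapshot("wrist");cv2.imwrite("pics/w3.png",cv2.resize(im[:,:,::-1],(800,600),interpolation=cv2.INTER_CUBIC));pickle.dump(c,open("w3.pkl","wb"))
```

```text
False
down [464.2 138.1  80.8] 2.0 F [-0.2  0.   0.4] T [-0.04  0.01  0.05] gap 0.597 11.55
grip [464.  138.1  80.9] 2.0 F [-1.2 -1.2  6.5] T [-0.08  0.3  -0.01] gap 0.362 12.0583
1 [464.4 138.2  81.3] 15.1 F [-0.2  0.4  4.4] T [-0.05  0.06  0.02] gap 0.363 12.5167
2 [464.4 138.2  82.1] 28.3 F [-0.7 -0.1  5.6] T [-0.1   0.08  0.01] gap 0.365 12.9333
3 [464.4 138.2  82.8] 41.5 F [-1.1  0.2  4.6] T [-0.01  0.09  0.07] gap 0.363 13.35
4 [464.4 138.2  83.6] 54.6 F [ 0.  -0.6  5.8] T [0.05 0.06 0.08] gap 0.363 13.7667
5 [464.2 138.1  83.7] 67.6 F [ 0.7 -0.2  4.3] T [-0.03 -0.01  0.01] gap 0.359 14.15
lift hit=False [464.  138.1  92.1] 68.0 F [ 0.5  0.2 -1.7] T [-0.01 -0.03  0.06] gap 0.364 14.5833
lift hit=False [464.  138.1 120.1] 68.0 F [ 0.9  0.4 -0.6] T [0.01 0.01 0.01] gap 0.364 15.2
up [463.7 138.1 194.5] 68.0 F [-0.4 -0.4 -2.2] T [-0.04  0.01 -0.01] gap 0.363 16.4
```

Nozzle is out and held (gap 0.36 ≈ 31 mm). Next, go above the tray and look from close by.

Run:
```python
from h import *
import pickle
movep([537,-228,200],down(-12.5)); wait(.3)
s=sense();print(s["eef_pos"],s["finger_gap"],s["force"],s["time"])
c=camera_info("wrist");im=snapshot("wrist");cv2.imwrite("pics/w4.png",cv2.resize(im[:,:,::-1],(800,600),interpolation=cv2.INTER_CUBIC));pickle.dump(c,open("w4.pkl","wb"))
```

```text
[ 537.16603632 -227.43377971  200.09384111] 0.3642732755367509 [ 0.05100084 -1.11432268 -0.8859111 ] 18.1417
```

View pics/w4.png

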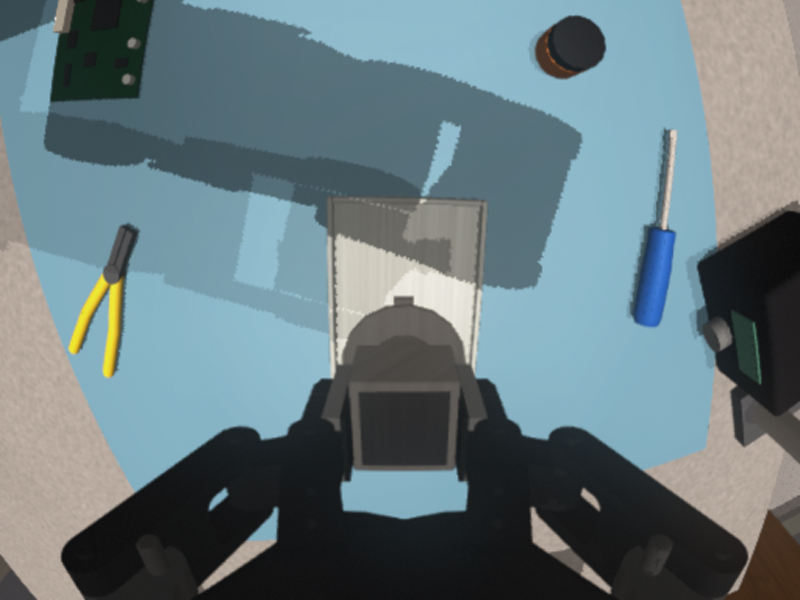

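The square nozzle is held squarely in the jaws, mouth at (405,430). The near end of the tray shows corners (330,199) and (486,202), with side edges at (331,360) and (478,340).

Run:
```python
from h import *
import pickle
c=pickle.load(open("w4.pkl","rb"));k=.64
a=onz("wrist",np.array((329,198))*k,14,c)[:2];b=onz("wrist",np.array((487,201))*k,14,c)[:2]
e=onz("wrist",np.array((331,360))*k,14,c)[:2];f=onz("wrist",np.array((479,340))*k,14,c)[:2]
print(a,b,np.hypot(*(a-b)),e,f)
x=(b-a)/np.hypot(*(b-a)); u=np.array([-x[1],x[0]]); u*=np.sign(u[1]); m=(a+b)/2; C=m-90*u; print("u",u,"centre",C,"top est 528.5,-267")
t=c0=np.array([537.,-228]); d=t-C; print("target along",d@u,"across",d@x)
```

```text
[ 495.66523514 -168.40885719] [ 605.21848445 -194.68209728] 112.65965373870483 [ 464.68304113 -290.15882025] [ 580.99208952 -298.42825152]
u [0.23320895 0.97242665] centre [ 529.45305386 -269.06387545] top est 528.5,-267
target along 41.69162212622349 across -2.2376119467154676
```

Run:
```python
from h import *
def st(m):
    s=sense();print(m,np.round(s["eef_pos"],1),"F",np.round(s["force"],1),"gap",round(s["finger_gap"],3),s["time"])
T=[538,-229]
servo_line([*T,60],100); wait(.2); st("above")
print(servo_line([*T,37],10,f_stop=5)); st("touch")
set_gripper(0.46); wait(.3); st("open")
servo_line([*T,90],60); servo_line([*T,200],150)
movep([500,-165,230],down(77.5)); wait(.3); st("look")
import pickle
c=camera_info("wrist");im=snapshot("wrist");cv2.imwrite("pics/w5.png",cv2.resize(im[:,:,::-1],(800,600),interpolation=cv2.INTER_CUBIC));pickle.dump(c,open("w5.pkl","wb"))
im=snapshot("scene");a=cv2.resize(im[110:260,170:360,::-1],(800,632),interpolation=cv2.INTER_CUBIC)[:600];cv2.imwrite("pics/s5.png",a)
```

```text
above [ 538.1 -229.1   60.3] F [ 0.1 -0.7 -1.5] gap 0.364 19.9417
True
touch [ 538. -229.   43.] F [-0.4 -0.5  5.1] gap 0.362 21.5
open [ 537.5 -228.7   42.3] F [0.1 0.6 0.1] gap 0.457 22.05
look [ 500.  -165.1  229.9] F [ 1.  -0.4  1.2] gap 0.464 25.5167
```

View pics/w5.png

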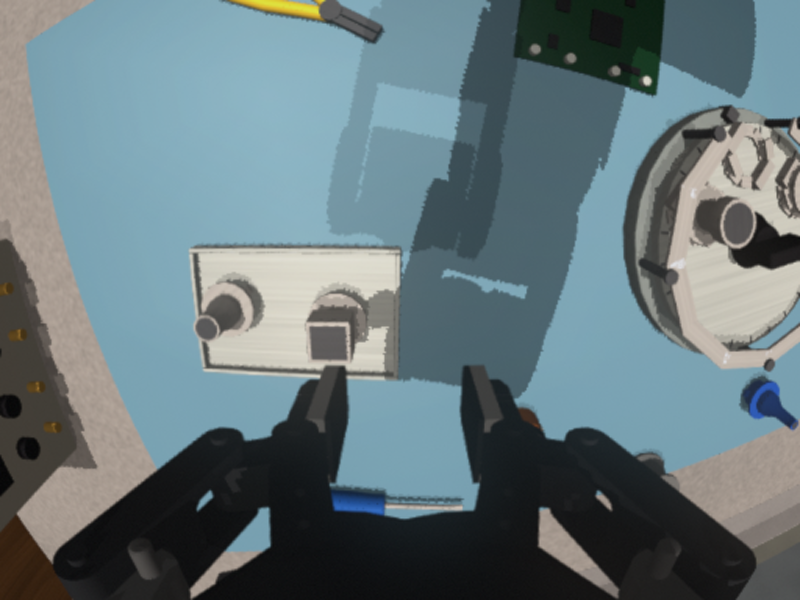

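View pics/s5.png

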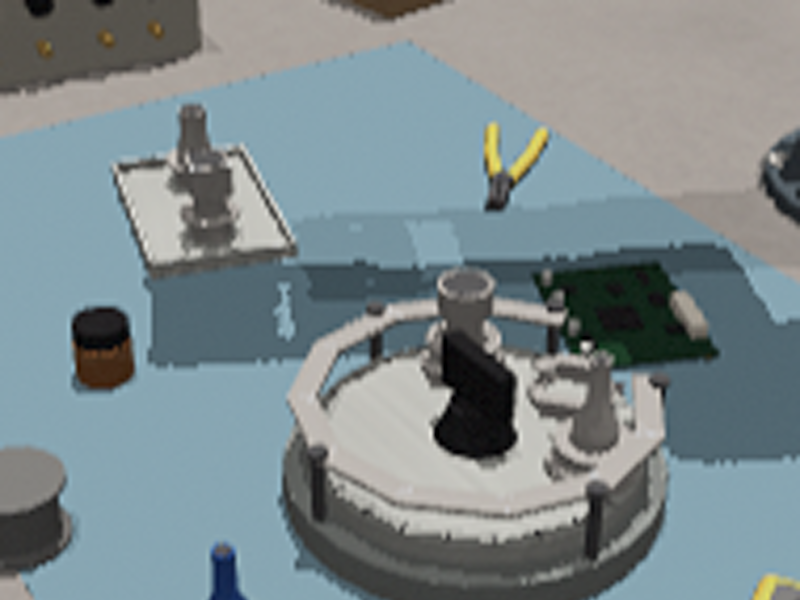

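Both pictures show the square nozzle upright in the tray, mouth at (330,341) in the wrist view, beside the undisturbed spare at (207,328). The slim and wide nozzles are in place. One numeric check of its lean, then hand in.

Run:
```python
from h import *
import pickle
c=pickle.load(open("w5.pkl","rb"))
print("mouth at z=70:",onz("wrist",(330*.64,341*.64),70,c), "spare tip z=70",onz("wrist",(207*.64,328*.64),70,c))
print("expect ~538,-229; speeds",np.abs(sense()["dq"]).max()); finish_job()
```

```text
mouth at z=70: [ 536.89262207 -227.23725904   70.        ] spare tip z=70 [ 507.96878516 -317.05383099   70.        ]
expect ~538,-229; speeds 0.15090035442804395
the job is handed in; nothing more can be done
```

I turned the turret 29.7° by its handle and unscrewed the square-mouthed nozzle 66° anticlockwise in the front gap. I then lifted it out, stood it in the tray beside the spare, and handed the job in at about 25.5 s of the 72 s allowed. `finish_job()` gives no verdict, so success rests on the checks below.

- **Turret turn:** the nozzle ended within 1.4 mm of the front gap point.
- **Unscrewing and lift:** forces stayed at about 6 N or less, and no force stop triggered during the lift.
- **Placing:** the nozzle touched the tray floor with the tool tip at z = 43.0 mm (42.9 expected). Its mouth then measured (537, -227), against a release point of (538, -229), so it stands upright. That is about 42 mm along from the tray centre and 2 mm across.
- **Other nozzles:** the last pictures show the slim and wide nozzles in the turret, and the gripper was clear of everything. I did not measure how far either had risen or turned.
- **A check that disagreed:** my first rough reading of the spare nozzle's tip, from the distant top view, was 11 mm off the last close-up one, at (507, -306) against (508, -317). I think this is coarse pixel picking: the arm never came near the spare and the pictures show it standing. I did not re-measure it.
- **Bystanders:** I did not re-measure the jar or the meter at the end. Neither was on the arm's path.

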